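Lift a gel cassette out of its slotted rack onto the light viewer

TASK

Slide the glass gel cassette with the blue side clamps up out of the slotted rack and stand it, same edge up, on the ledge of the light viewer, leaning back flat against the lit panel and centred on it, so that the bands can be read. It is glass: set it down gently and lean it back rather than letting it fall. Leave the other two cassettes in their slots and everything else on the bench where it is.

Things in the scene. Friction and masses are not known exactly. Their poses are not given: they have to be found in the camera images.
- cassette_blue: The one to move: glass plate 120 wide (x) x 8 thick (y) x 155 tall (z) mm, about 0.34 kg, with a blue plastic clamp down each side edge: 18 mm wide, 10 thick (1 mm proud of both faces), 150 tall; 122 mm over the clamps, 86 mm of bare glass between. Origin: centre of the bottom edge; z points to the top edge. Both faces are alike.
- cassette_blue_top (a point): Middle of the blue-clamped cassette's top edge, 155 mm above its origin: bare glass 8 mm thick, to be gripped across the thickness (its y).
- cassette_orange: Gel cassette with orange side clamps; same sizes, axes and origin as cassette_blue. Stands in the rack, in another of the three used slots, and stays there.
- cassette_white: Gel cassette with white side clamps; same sizes, axes and origin as cassette_blue. Stands in the rack, in another of the three used slots, and stays there.
- rack: Grey slotted rack fixed to the bench, 137 (x) x 195 (y) x 100 (z) mm, origin centre of underside. Two comb walls along y hold the cassettes' side edges in 13 mm slots, open at the top; the middle (x within 47 mm) is open for fingers. Cassettes stand at y = -60, 0 and 60 mm, width along x, feet 8 mm and top edges 163 mm above the bench, 52 mm clear glass to glass; teeth 100 mm high.
- viewer: White light viewer fixed to the bench. Origin on the bench straight below the inner corner of its ledge; x points level out of the lit side (away from the robot), y along the ledge, z up. Base plate 236 mm wide, 8 thick, from 130 mm behind to 35 mm ahead of the origin.
- viewer_panel: Lit panel and ledge of the viewer. Origin: middle of the corner where they meet, 34 mm above the bench. x = normal out of the lit face (25 deg above level), y along the ledge, z up the face, which leans back 25 deg from vertical. Ledge (z = 0) is square to the face (x = 0), 31 mm deep, then a lip 7 mm high; both are 230 mm wide. A cassette flat on it has its origin at x = 5, z = 0 mm.
- panel_top (a point): Middle of the top edge of the lit face, 95 mm up the face from the panel's origin; the panel is 26 mm thick behind it and nothing of the viewer is higher, so a cassette leaning here overtops it by 60 mm.
- media_bottle: Glass bottle with blue cap, 86 mm diameter, 162 mm tall, loose. Origin centre of underside. Leave alone.
- burner: Small steel gas burner, 90 mm foot, 142 mm tall, loose. Origin centre of underside. Leave alone.
- loop_pot: White pot 72 mm diameter, 75 mm tall, with inoculating loops standing in it up to about 240 mm, loose. Origin centre of underside. Leave alone.
- petri_stack: Stack of culture dishes, 89 mm diameter, 62 mm tall, loose. Origin centre of underside. Leave alone.
- tube_rack: Red rack of test tubes 70 x 200 mm, 116 mm tall, loose. Origin centre of underside. Leave alone.
Mind the look-alikes: they are no part of the job. Leave any pink look-alike of the cassette_blue alone.

How it is judged:
By the outcome, as a careful person would: the job done as asked, in the order asked, and still so for the second after the job is handed in, with the robot touching nothing.
It also fails if it takes over 48 s, if anything falls off the work surface, if the arm or the gripper's body presses on something with over 40 N, if the wrist force passes 120 N, or if a joint passes its speed limit or range.

ROBOT

A 6-joint arm with a two-finger parallel gripper is mounted at the origin on the work surface. World frame = base frame: x ahead of the robot, y to its left, z up, the work surface at z = 0. Lengths are in m, angles in rad, forces in N, time in s.
With the tool pointing down it reaches from about 0.35 to 0.8 m from the base axis. Payload 7.3 kg.
Tool frame: the origin (TCP) lies at the very end of the fingers, on their centre line; the grasp point (between the pads) lies 19 mm behind it; z points along the fingers, y is the direction in which the jaws open and shut (so a half turn about z gives the same grasp; the last joint's range is limited). The gripper opens to 85 mm and grips with 20 to 120 N. Pads are 22 mm wide; open, the fingers measure 114 mm over their backs; the gripper's body (76 mm by 85 mm) begins 54 mm behind the grasp point. The pads swing forward as they close: fully open they stand 13 mm farther back than shut.
Start: joints at [1.187, 0.342, 1.524, -0, 1.275, -0.146], TCP at [0.124, 0.51, 0.231] pointing down, gripper open.
Joint ranges: [-2.53, 2.53], [-0.77, 2.02], [0.04, 2.7], [-1, 4.14], [0.28, 2.66], [-3.11, 3.11]. Speed limits (rad/s): [2.57, 2.57, 3.14, 3.14, 3.14, 3.14].

INTERFACE

Orientations are given as a unit quaternion [x, y, z, w].
In Python, from cell import read_state, camera, job gives the robot as it stands.
- The arm moves only by the tool send_rows, never from a script. Its argument "commands" is a list of rows, each a list of 7 numbers: the shift along the tool's x, y, z in m, then the turn, a rotation vector about the tool's x, y, z in rad, then the closure, from 0 (fully open) to 1 (shut). In form: [[dx, dy, dz, wx, wy, wz, hand], ...]. A call has 1 to 20 rows; each row shifts and turns the commanded pose from where the row before left it, along the tool's axes as they then stand; what a row does not reach is not made up. A row lasts 1/8 s, in which the tool goes at most 62.5 mm and 10.7 degrees, less where a joint would pass 70% of its speed; a pose out of reach is approached as far as the arm can. A call is refused whole if a number of a shift passes 0.0625 or a number of a turn 0.188, either way. A call with a gripper value outside its range is refused whole. The fingers move at their own pace and stop on an object; "squeeze" is the grip in N (left out, the last holds). Time passes only in rows, so rows that do not move let the fingers close. It gives the time, the measured TCP pose, the force and the opening at its end, in the units of the state.
- read_state(): the state, without advancing time (a new reading comes with each control period).
- camera(name): name is "side" or "top" or "wrist"; returns a dict with "color" (384x512x3 uint8, blue, green, red), "camera_matrix" (3x3 intrinsics, pixels), "extrinsics" (4x4, takes a point from camera to world coordinates); the wrist camera has in their place "tool_from_camera" (4x4, takes a point from camera to tool coordinates, whose origin is the TCP and whose axes are the flange's). Camera axes: x right, y down, z forward; pixel columns grow to the right and rows downward; lengths in m; the calibration is good to about 2 mm. The wrist camera is an equidistant fisheye: a pixel r from the principal point sees the ray r / f radians off the axis. A picture is of the moment at which its call begins: read the wrist's pose just before it. There is no depth.
- job.finish_job(): hands the job in, once; it reports no verdict.
The state is a dict: "time_s": time; "joint_pos": joint angles; "joint_vel": joint speeds; "joint_efforts": joint torques, N m; "tcp_pos": TCP position; "orientation": TCP orientation; "force": force on the tool from outside, world axes, zero at the start; "torque": the same for the moment, N m; "opening": finger opening in m.
Only numpy, scipy, OpenCV 4.12 (cv2) and the standard library are available. Lean on these libraries where they do the work, as an engineer would, in place of code of your own. Each camera call takes 0.05 s, during which the arm holds its last target.

## Working session

There is one attempt and no reset: what is moved stays moved. The work goes in short steps, Python scripts to look and compute and a tool call to move; the robot and the scene stay as the last step left them, time stands still between calls to the robot, and variables do not carry over. Pictures are saved under pics/ and viewed, and the job is handed in when it is done.

Besides the shell and the picture viewer there is one more tool, called after ">>>" as name(argument=value, ...), one argument or row to a line, values as JSON. send_rows: Moves the arm, as the interface text tells. Its arguments: {"type":"object","properties":{"commands":{"type":"array","items":{"type":"array","items":{"type":"number"}}},"squeeze":{"type":"number"}},"required":["commands"]}

```bash
ls; mkdir -p pics; python3 - <<'E'
from cell import read_state, camera, job
import cv2
s=read_state(); print(s)
for n in ["side","top","wrist"]:
    c=camera(n); cv2.imwrite(f"pics/{n}0.png",cv2.resize(c["color"],(800,600),interpolation=cv2.INTER_CUBIC))
    cv2.imwrite(f"pics/{n}0_raw.png",c["color"])
    print(n,c["camera_matrix"].tolist(),{k:v.round(4).tolist() for k,v in c.items() if k in("extrinsics","tool_from_camera")})
E
```

```text
pics
{'time_s': 0.0, 'joint_pos': array([ 1.18700579e+00,  3.42729193e-01,  1.52503390e+00,  3.31897289e-06,
        1.27536011e+00, -1.46021538e-01]), 'joint_vel': array([-0.00020417,  0.00052583,  0.00154118, -0.00047064, -0.00078714,
       -0.00075666]), 'joint_efforts': array([ 3.23444137e-04, -4.33656979e+01, -2.46014714e+01, -6.60946012e-05,
        7.93694810e-03,  2.68004038e-05]), 'tcp_pos': array([0.12349428, 0.50986103, 0.23061669]), 'orientation': array([ 1.18605101e-01,  9.92941209e-01, -7.38160810e-04, -2.01894088e-04]), 'force': array([ 0.23907149, -0.10786984, -0.31331347]), 'torque': array([ 0.00697074,  0.02778111, -0.00419701]), 'opening': 0.08543035699197499}
side [[369.43397785509404, 0.0, 256.4309885646467], [0.0, 369.43397785509404, 192.4844628989433], [0.0, 0.0, 1.0]] {'extrinsics': [[0.7359, -0.4581, 0.4985, -0.0626], [-0.6769, -0.5145, 0.5264, -0.5219], [0.0153, -0.7248, -0.6888, 0.9406], [0.0, 0.0, 0.0, 1.0]]}
top [[445.0121343700596, 0.0, 258.11180155840003], [0.0, 445.0121343700596, 189.53949985946923], [0.0, 0.0, 1.0]] {'extrinsics': [[0.0097, -0.99, 0.1407, 0.3612], [-0.9999, -0.0109, -0.0078, 0.0914], [0.0093, -0.1407, -0.99, 1.4552], [0.0, 0.0, 0.0, 1.0]]}
wrist [[297.3186396354542, 0.0, 257.10658499351104], [0.0, 297.3186396354542, 197.24186421097727], [0.0, 0.0, 1.0]] {'tool_from_camera': [[0.0009, -0.9619, -0.2732, 0.0698], [1.0, 0.0008, 0.0001, -0.0013], [0.0001, -0.2732, 0.9619, -0.1423], [0.0, 0.0, 0.0, 1.0]]}
```

View pics/side0.png

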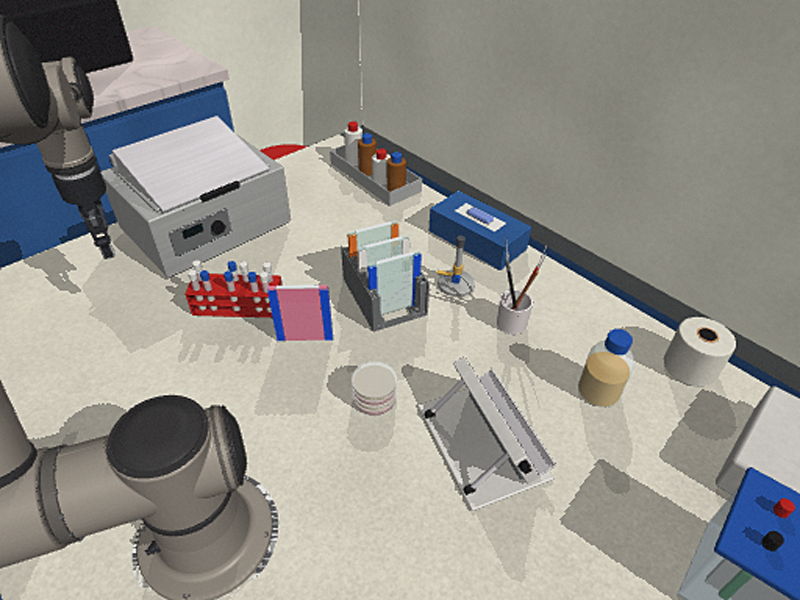

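View pics/top0.png

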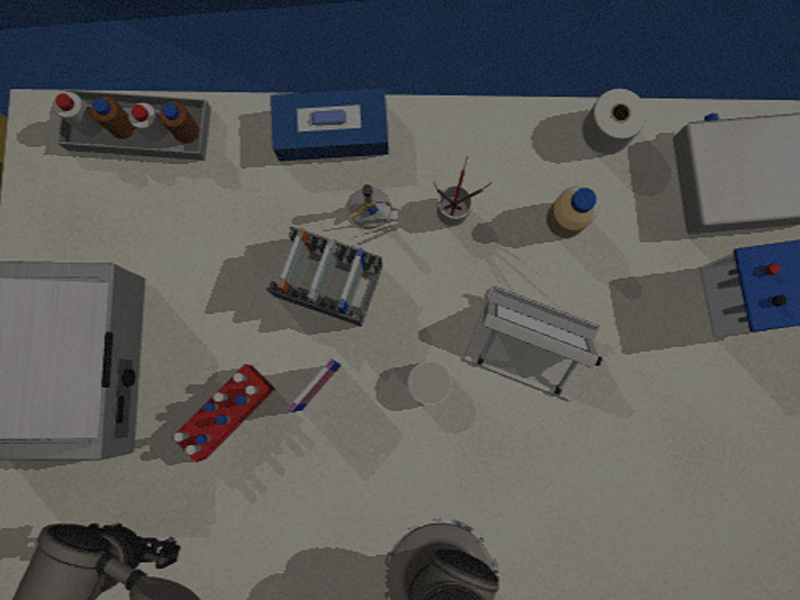

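View pics/wrist0.png

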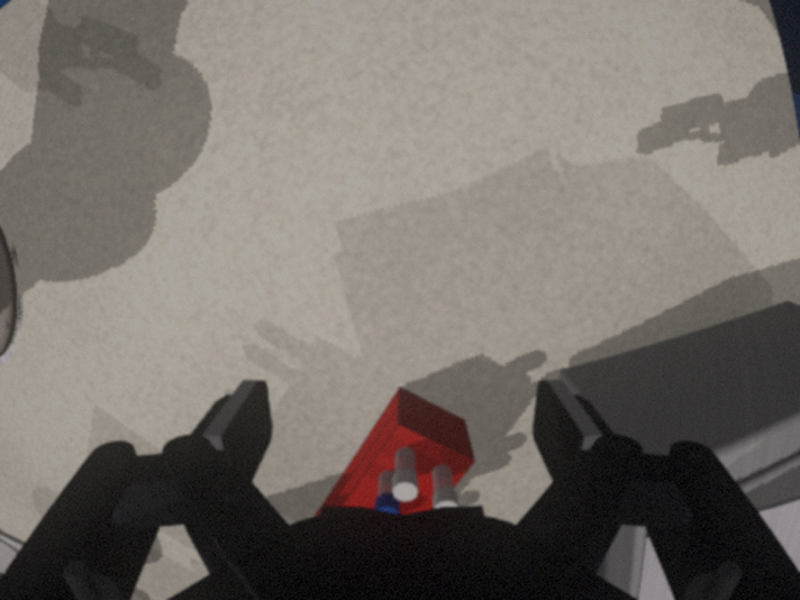

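The blue-clamped cassette is in the rack slot nearest the viewer (side ~(395,280), top ~(352,280)). The pink look-alike stands free at (302,312) in the side view. I'll enlarge the crops to measure both poses.

```bash
python3 - <<'E'
import cv2
t=cv2.imread("pics/top0_raw.png"); s=cv2.imread("pics/side0_raw.png")
def crop(im,x0,y0,w,h,k,n):
    c=cv2.resize(im[y0:y0+h,x0:x0+w],None,fx=k,fy=k,interpolation=cv2.INTER_CUBIC)
    c=cv2.convertScaleAbs(c,alpha=1.6 if 't' in n else 1)
    for i in range(0,w,10): cv2.putText(c,str(x0+i),(i*k,8),0,0.3,(0,0,255)); cv2.line(c,(i*k,10),(i*k,14),(0,0,255))
    for i in range(0,h,10): cv2.putText(c,str(y0+i),(0,i*k+4),0,0.3,(0,0,255))
    cv2.imwrite(f"pics/{n}.png",c)
crop(t,165,140,85,72,8,"t_rack"); crop(t,290,175,100,85,8,"t_view")
crop(s,210,135,80,80,7,"s_rack"); crop(s,260,220,100,110,5,"s_view")
E
```

```text
(no output)
```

View pics/t_rack.png

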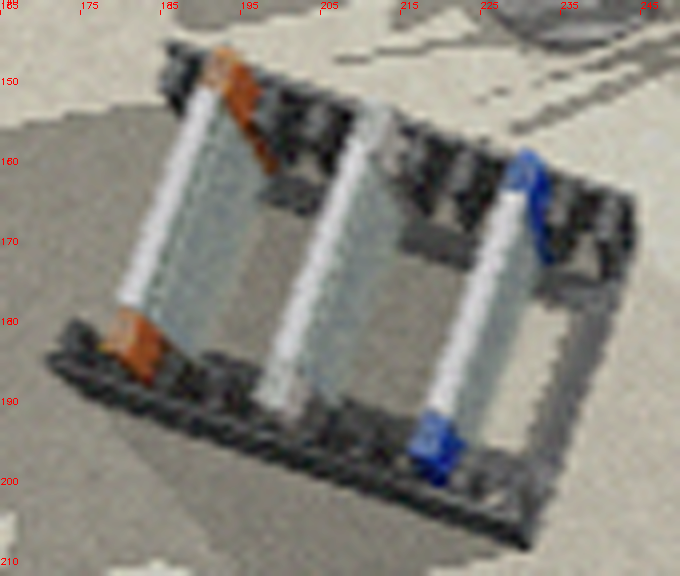

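View pics/t_view.png

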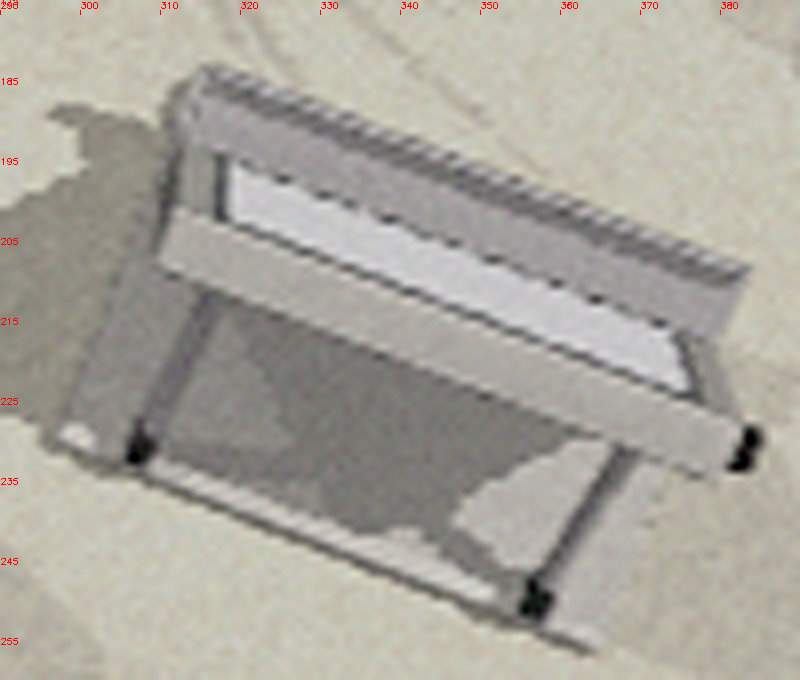

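View pics/s_rack.png

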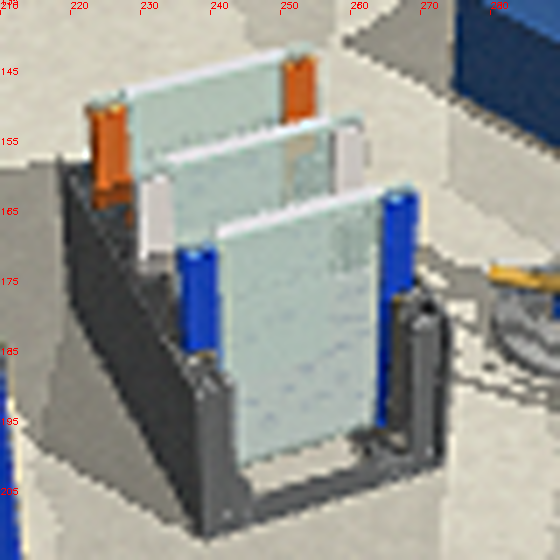

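View pics/s_view.png

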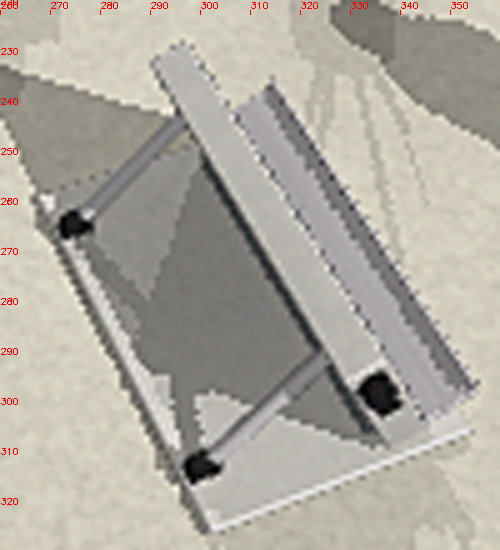

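```bash
cat > fit.py <<'E'
import numpy as np, json
from scipy.optimize import least_squares
K={'side':(369.43398,256.43099,192.48446),'top':(445.01213,258.1118,189.5395)}
from cell import camera
X={n:camera(n)["extrinsics"] for n in K}
def proj(n,p):
    q=np.linalg.inv(X[n])@np.r_[p,1]; f,cx,cy=K[n]
    return np.array([f*q[0]/q[2]+cx,f*q[1]/q[2]+cy])
def cr(n,x0,y0,k,u,v): return np.array([(u+.5)/k-.5+x0,(v+.5)/k-.5+y0])
c,s=np.cos(np.radians(25)),np.sin(np.radians(25))
def pan(x,y,z): return np.array([c*x-s*z,y,.034+s*x+c*z])
def world(q,p):
    a=q[2]; return np.array([q[0]+np.cos(a)*p[0]-np.sin(a)*p[1],q[1]+np.sin(a)*p[0]+np.cos(a)*p[1],p[2]])
def fit(obs,q0,name):
    def r(q): return np.concatenate([proj(n,world(q,p))-uv for n,p,uv in obs])
    o=least_squares(r,q0,loss='soft_l1',f_scale=1.0)
    print(name,o.x[:2].round(4),np.degrees(o.x[2]).round(2))
    for (n,p,uv),e in zip(obs,r(o.x).reshape(-1,2)): print('  ',n,p.round(3),uv.round(1),e.round(2))
    return o.x
if __name__=="__main__":
    T=lambda u,v:cr('top',290,175,8,u,v); S=lambda u,v:cr('side',260,220,5,u,v)
    ov=[('top',pan(0,.115,.095),T(185,203)),('top',pan(0,-.115,.095),T(750,425)),
     ('top',pan(-.026,.115,.095),T(160,263)),('top',pan(-.026,-.115,.095),T(703,478)),
     ('top',np.array([-.13,.118,.004]),T(48,435)),('top',np.array([-.13,-.118,.004]),T(595,652)),
     ('side',pan(-.026,.115,.095),S(150,65)),('side',pan(0,.115,.095),S(185,40)),
     ('side',np.array([-.13,.118,.008]),S(40,203)),('side',np.array([-.13,-.118,.008]),S(212,525)),
     ('side',np.array([.035,-.118,.008]),S(470,430))]
    v=fit(ov,[.5,-.1,-.35],'viewer')
    T=lambda u,v:cr('top',165,140,8,u,v); S=lambda u,v:cr('side',210,135,7,u,v)
    g=lambda x,y,z=.163:np.array([x,y,z])
    ob=[('top',g(.043,-.056),T(500,195)),('top',g(.043,-.064),T(527,195)),
        ('top',g(-.043,-.056),T(430,410)),('top',g(-.043,-.064),T(454,412)),
        ('side',g(-.043,-.064),S(218,238)),('side',g(.043,-.064),S(381,192))]
    b=fit(ob,[.7,.1,-.3],'blue')
    orr=[('top',g(-.0685,-.0975,.1),T(528,545)),('top',g(.0685,-.0975,.1),T(635,198)),('top',g(.0685,.0975,.1),T(168,45)),('top',g(-.0685,.0975,.1),T(50,360)),
       ('side',g(-.0685,-.0975,0),S(206,537)),('side',g(.0685,-.0975,0),S(445,467))]
    r=fit(orr,b,'rack')
    np.save('v.npy',v);np.save('b.npy',b);np.save('r.npy',r)
    print('blue top from blue fit',world(b,g(0,-.06)),'from rack',world(r,g(0,-.06)))
E
python3 fit.py
```

```text
viewer [ 0.5176 -0.2037] -21.04
   top [-0.04   0.115  0.12 ] [312.7 199.9] [-0.83 -0.14]
   top [-0.04  -0.115  0.12 ] [383.3 227.7] [0.19 0.2 ]
   top [-0.064  0.115  0.109] [309.6 207.4] [-0.9  -0.06]
   top [-0.064 -0.115  0.109] [377.4 234.3] [2.44 1.05]
   top [-0.13   0.118  0.004] [295.6 228.9] [1.13 0.21]
   top [-0.13  -0.118  0.004] [363.9 256.1] [0.91 0.06]
   side [-0.064  0.115  0.109] [289.6 232.6] [-0.12 -1.29]
   side [-0.04   0.115  0.12 ] [296.6 227.6] [ 0.41 -0.9 ]
   side [-0.13   0.118  0.008] [267.6 260.2] [-0.46 -2.42]
   side [-0.13  -0.118  0.008] [302.  324.6] [-0.58  0.79]
   side [ 0.035 -0.118  0.008] [353.6 305.6] [ 0.88 -0.47]
blue [0.5975 0.2385] -16.86
   top [ 0.043 -0.056  0.163] [227.1 163.9] [ 0.44 -0.67]
   top [ 0.043 -0.064  0.163] [230.4 163.9] [-0.35  0.13]
   top [-0.043 -0.056  0.163] [218.3 190.8] [ 0.13 -0.06]
   top [-0.043 -0.064  0.163] [221.3 191.1] [-0.27  0.5 ]
   side [-0.043 -0.064  0.163] [240.7 168.6] [-0.09  0.22]
   side [ 0.043 -0.064  0.163] [264. 162.] [ 0.1 -0.1]
rack [0.5976 0.2367] -18.11
   top [-0.068 -0.098  0.1  ] [230.6 207.7] [-0.28 -1.73]
   top [ 0.068 -0.098  0.1  ] [243.9 164.3] [ 0.87 -0.01]
   top [0.068 0.098 0.1  ] [185.6 145.2] [ 0.02 -0.66]
   top [-0.068  0.098  0.1  ] [170.8 184.6] [-0.48  1.14]
   side [-0.068 -0.098  0.   ] [239.  211.3] [-0.84  1.05]
   side [ 0.068 -0.098  0.   ] [273.1 201.3] [ 0.12 -0.03]
blue top from blue fit [0.5800478  0.18108756 0.163     ] from rack [0.5789817  0.17968213 0.163     ]
```

>>> send_rows(
  commands=[
    [-0.02,-0.0094,-0.012,0,0,0,0.45],
    [-0.04,-0.0094,-0.0122,0,0,0,0.45],
    [-0.04,-0.0094,-0.0122,0,0,0,0.45],
    [-0.04,-0.0094,-0.0122,0,0,0,0.45],
    [-0.04,-0.0094,-0.0122,0,0,0,0.45],
    [-0.04,-0.0094,-0.0122,0,0,0,0.45],
    [-0.04,-0.0094,-0.0122,0,0,0,0.45],
    [-0.04,-0.0094,-0.0122,0,0,0,0.45],
    [-0.04,-0.0094,-0.0092,0,0,0,0.45],
    [-0.04,-0.0094,-0.0092,0,0,0,0.45],
    [-0.04,-0.0094,-0.0092,0,0,0,0.45],
    [-0.04,-0.0094,-0.0092,0,0,0,0.45],
    [-0.04,-0.0094,-0.0062,0,0,0,0.45],
    [-0.04,-0.0094,0,0,0,0,0.45],
    [-0.02,0,0,0,0,0,0.45],
    [0,0,0,0,0,0,0.45],
  ],
  squeeze=30,
)

```text
time_s: 2.25
tcp_pos: [0.6379, 0.2496, 0.37]
orientation: [0.119, 0.993, -0.0, -0.001]
force: [-0.2, 0.3, -0.8]
opening: 0.0468
```

```bash
cat > snap.py <<'E'
import sys,cv2,pickle
from cell import read_state,camera
def snap(name,tag):
    s=read_state(); c=camera(name); pickle.dump((s,c),open(f"pics/{tag}.pkl","wb"))
    cv2.imwrite(f"pics/{tag}.png",cv2.resize(cv2.convertScaleAbs(c["color"],alpha=1.3),(800,600),interpolation=cv2.INTER_CUBIC))
    print(s["time_s"],s["tcp_pos"].round(4),s["orientation"].round(4),s["opening"],s["force"].round(2),s["joint_pos"].round(3))
if __name__=="__main__": snap(sys.argv[1],sys.argv[2])
E
python3 snap.py wrist w1
```

```text
2.25 [0.6379 0.2496 0.37  ] [ 1.195e-01  9.928e-01 -4.000e-04 -1.000e-03] 0.046793094792412136 [-0.2   0.31 -0.8 ] [ 0.261  0.641  0.663  0.     1.839 -1.07 ]
```

View pics/w1.png

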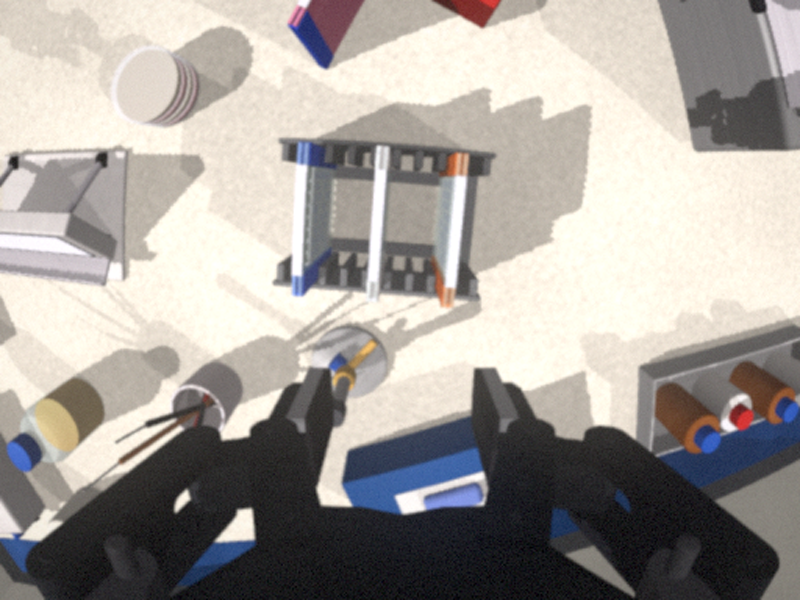

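>>> send_rows(
  commands=[
    [-0.006,-0.02,0.0,0,0,0,0.45],
    [-0.006,-0.042,0.003,0,0,0,0.45],
    [-0.006,-0.042,0.003,0,0,0,0.45],
    [-0.006,-0.042,0.003,0,0,0,0.45],
    [-0.006,-0.042,0.003,0,0,0,0.45],
    [-0.006,-0.042,0.003,0,0,0,0.45],
    [-0.006,-0.042,0.003,0,0,0,0.45],
    [-0.006,-0.042,0.003,0,0,0,0.45],
    [-0.006,-0.042,0.006,0,0,0,0.45],
    [-0.006,-0.042,0.006,0,0,0,0.45],
    [-0.006,-0.042,0.006,0,0,0,0.45],
    [-0.006,-0.036,0,0,0,0,0.45],
    [0,0,0,0,0,0,0.45],
  ],
)

```text
time_s: 3.92
tcp_pos: [0.5931, -0.2317, 0.3329]
orientation: [0.12, 0.993, -0.0, -0.0]
force: [0.0, -0.2, 0.1]
opening: 0.047
```

```bash
python3 snap.py wrist w2
```

```text
3.925 [ 0.5931 -0.2317  0.3329] [ 1.204e-01  9.927e-01 -4.000e-04 -0.000e+00] 0.04696353029489435 [ 0.02 -0.17  0.11] [-4.920e-01  5.170e-01  9.760e-01 -1.000e-03  1.649e+00 -1.822e+00]
```

View pics/w2.png

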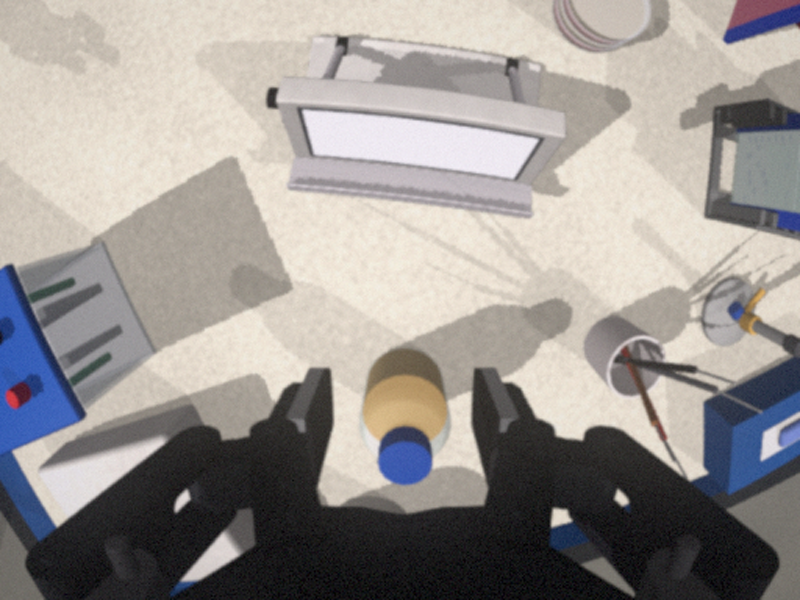

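The wrist picture shows the viewer whole at (290–565, 80–215). I'll enlarge it and the rack from w1 to read corners.

```bash
python3 - <<'E'
import cv2,pickle
def crop(tag,x0,y0,w,h,k,n):
    im=pickle.load(open(f"pics/{tag}.pkl","rb"))[1]["color"]
    c=cv2.resize(im[y0:y0+h,x0:x0+w],None,fx=k,fy=k,interpolation=cv2.INTER_CUBIC)
    cv2.imwrite(f"pics/{n}.png",c)
crop("w2",168,18,200,125,4,"w2v")
crop("w1",170,80,150,120,5,"w1r")
E
```

```text
(no output)
```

View pics/w2v.png

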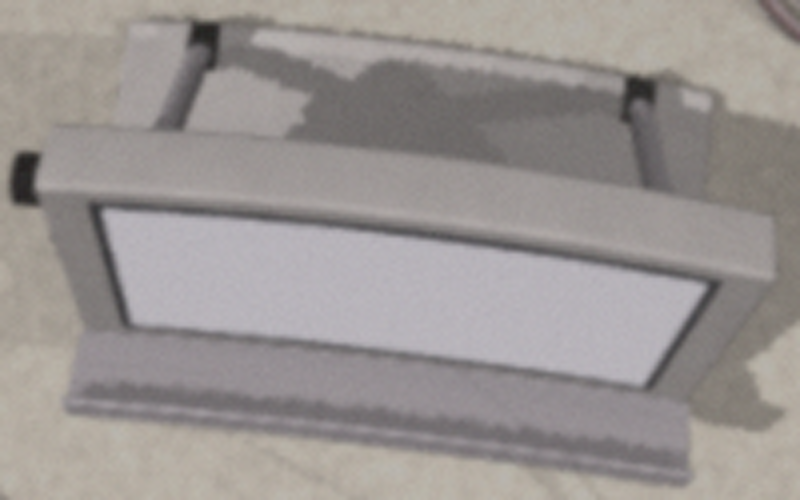

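View pics/w1r.png

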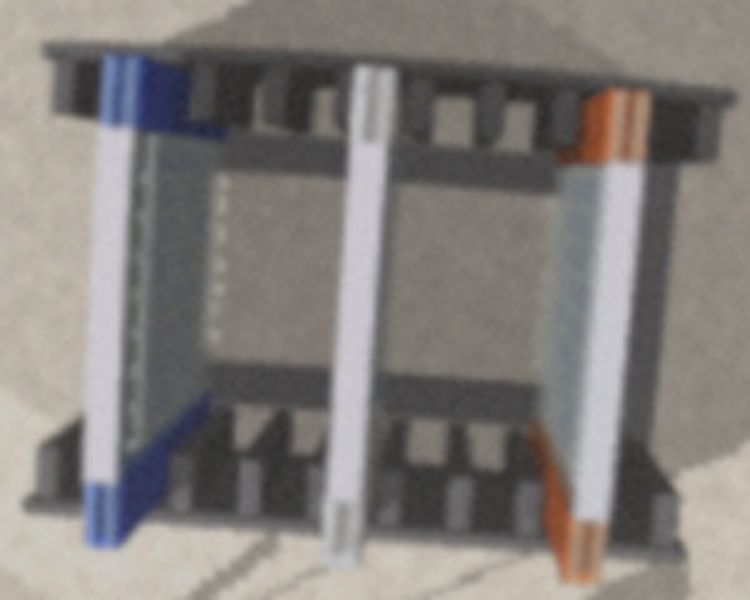

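```bash
cat > fit2.py <<'E'
import numpy as np,pickle
from scipy.spatial.transform import Rotation as R
from fit import *
def wr(tag):
    s,c=pickle.load(open(f"pics/{tag}.pkl","rb"))
    M=np.eye(4);M[:3,:3]=R.from_quat(s["orientation"]).as_matrix();M[:3,3]=s["tcp_pos"]
    M=M@c["tool_from_camera"];Kc=c["camera_matrix"];I=np.linalg.inv(M)
    def p(w):
        q=I@np.r_[w,1]; th=np.arctan2(np.hypot(q[0],q[1]),q[2]); a=np.arctan2(q[1],q[0]); r=th*Kc[0,0]
        return np.array([Kc[0,2]+r*np.cos(a),Kc[1,2]+r*np.sin(a)])
    return p
import fit
P={}
def proj2(n,w): return P[n](w) if n in P else proj0(n,w)
proj0=fit.proj; fit.proj=proj2
if __name__=="__main__":
    P['w1']=wr('w1');P['w2']=wr('w2')
    V=lambda u,v:cr('',168,18,4,u,v); Q=lambda u,v:cr('',170,80,5,u,v)
    ov=[('w2',pan(0,-.115,.095),V(38,192)),('w2',pan(0,.115,.095),V(773,280)),('w2',pan(-.026,-.115,.095),V(45,127)),('w2',pan(-.026,.115,.095),V(775,215)),
     ('w2',pan(0,-.115,0),V(80,332)),('w2',pan(0,.115,0),V(688,403)),
     ('w2',np.array([-.13,-.118,.008]),V(125,22)),('w2',np.array([-.13,.118,.008]),V(722,87))]
    v=fit.fit(ov,np.load('v.npy'),'viewer wrist')
    g=lambda x,y,z=.163:np.array([x,y,z])
    ob=[('w1',g(-.043,-.064),Q(101,127)),('w1',g(-.043,-.056),Q(137,128)),('w1',g(.043,-.064),Q(85,482)),('w1',g(.043,-.056),Q(118,484))]
    b=fit.fit(ob,np.load('b.npy'),'blue wrist')
    print(world(b,g(0,-.06)))
    orr=[('w1',g(-.043,-.004),Q(352,142)),('w1',g(-.043,.004),Q(387,143)),('w1',g(.043,-.004),Q(328,500)),('w1',g(.043,.004),Q(363,500))]
    w=fit.fit(orr,np.load('b.npy'),'white wrist')
    np.save('v2.npy',v);np.save('b2.npy',b)
E
python3 fit2.py
```

```text
viewer wrist [ 0.5169 -0.2036] -20.15
   w2 [-0.04  -0.115  0.12 ] [177.1  65.6] [-2.61  0.04]
   w2 [-0.04   0.115  0.12 ] [360.9  87.6] [2.04 0.34]
   w2 [-0.064 -0.115  0.109] [178.9  49.4] [ 0.2  -0.43]
   w2 [-0.064  0.115  0.109] [361.4  71.4] [ 0.58 -0.56]
   w2 [ 0.    -0.115  0.034] [187.6 100.6] [-0.28  0.18]
   w2 [0.    0.115 0.034] [339.6 118.4] [ 0.53 -0.05]
   w2 [-0.13  -0.118  0.008] [198.9  23.1] [-0.21 -0.24]
   w2 [-0.13   0.118  0.008] [348.1  39.4] [-1.76  1.26]
blue wrist [0.5985 0.2385] -18.43
   w1 [-0.043 -0.064  0.163] [189.8 105. ] [0.3  0.01]
   w1 [-0.043 -0.056  0.163] [197.  105.2] [-0.31  0.07]
   w1 [ 0.043 -0.064  0.163] [186.6 176. ] [ 0.14 -0.07]
   w1 [ 0.043 -0.056  0.163] [193.2 176.4] [-0.12 -0.01]
[0.57957004 0.18159567 0.163     ]
white wrist [0.5984 0.2382] -17.93
   w1 [-0.043 -0.004  0.163] [240. 108.] [ 0.06 -0.32]
   w1 [-0.043  0.004  0.163] [247.  108.2] [-0.07 -0.07]
   w1 [ 0.043 -0.004  0.163] [235.2 179.6] [ 0.19 -0.02]
   w1 [0.043 0.004 0.163] [242.2 179.6] [-0.19  0.45]
```

>>> send_rows(
  commands=[
    [0.0056,0.0199,0,0,0,0.01,0.45],
    [0.0112,0.0398,0,0,0,0.01,0.45],
    [0.0112,0.0398,0,0,0,0.01,0.45],
    [0.0112,0.0398,0,0,0,0.01,0.45],
    [0.0112,0.0398,0,0,0,0.01,0.45],
    [0.0112,0.0398,0,0,0,0.01,0.45],
    [0.0112,0.0398,0,0,0,0.0165,0.45],
    [0.0112,0.0398,0,0,0,0,0.45],
    [0.0112,0.0398,0.01,0,0,0,0.45],
    [0.0112,0.0398,0.03,0,0,0,0.45],
    [0.0056,0.0199,0.03,0,0,0,0.45],
    [0,0,0.02,0,0,0,0.45],
    [0,0,0,0,0,0,0.45],
  ],
)

```text
time_s: 5.7
tcp_pos: [0.5978, 0.1855, 0.2416]
orientation: [0.155, 0.988, -0.0, -0.002]
force: [0.5, 0.1, 0.3]
opening: 0.047
```

```bash
cat > go.py <<'E'
import numpy as np
from scipy.spatial.transform import Rotation as R
from cell import read_state
def go(pos,Rt):
    s=read_state(); Rc=R.from_quat(s["orientation"])
    print('t',round(s["time_s"],2),'pos',s["tcp_pos"].round(4),'F',s["force"].round(1),'T',s["torque"].round(2),'open',round(s["opening"],4),'q',s["joint_pos"].round(2))
    print('shift tool',Rc.inv().apply(np.array(pos)-s["tcp_pos"]).round(4),'rotvec tool',(Rc.inv()*Rt).as_rotvec().round(4))
def Ry(yaw_y_deg,tilt=0):
    a=np.radians(yaw_y_deg); y=np.array([np.cos(a),np.sin(a),0]); z=np.array([0,0,-1.]); x=np.cross(y,z)
    return R.from_matrix(np.c_[x,y,z])*R.from_rotvec([-np.radians(tilt),0,0])
E
python3 -c "
from go import *
go([.5796,.1816,.124],Ry(71.8))"; python3 snap.py wrist w3
```

```text
t 5.7 pos [0.5978 0.1855 0.2416] F [0.5 0.1 0.3] T [-0.   -0.04  0.03] open 0.047 q [ 0.18  0.53  1.2   0.    1.42 -1.08]
shift tool [ 0.0158 -0.0091  0.1176] rotvec tool [-0.0013 -0.0028  0.0058]
5.7 [0.5978 0.1855 0.2416] [ 1.553e-01  9.879e-01 -4.000e-04 -1.500e-03] 0.04704867537903572 [0.5  0.05 0.33] [ 0.178  0.527  1.201  0.     1.417 -1.081]
```

View pics/w3.png

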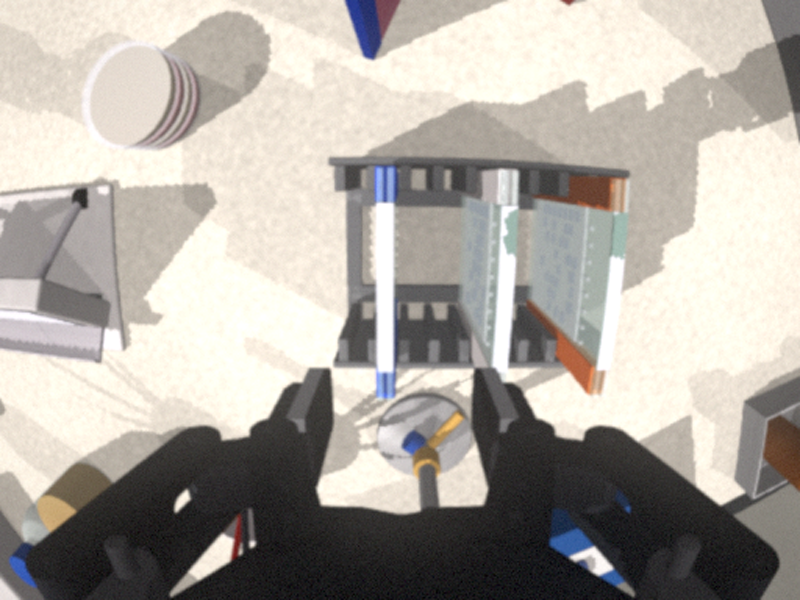

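```bash
cat > f3.py <<'E'
import fit,fit2,numpy as np
from fit2 import *
P['w3']=wr('w3')
k=1.5625
Q=lambda u,v:np.array([(u+.5)/k-.5,(v+.5)/k-.5]); g=lambda x,y,z=.163:np.array([x,y,z])
b=fit.fit([('w3',g(-.043,-.064),Q(376.5,203)),('w3',g(-.043,-.056),Q(394,203)),('w3',g(.043,-.064),Q(376.5,372)),('w3',g(.043,-.056),Q(396,372))],np.load('b2.npy'),'b')
print(world(b,g(0,-.06)))
E
python3 f3.py; python3 -c "
from go import *
go([.5796,.1816,.124],Ry(71.8))"
```

```text
b [0.5982 0.2385] -17.98
   w3 [-0.043 -0.064  0.163] [240.8 129.7] [ 0.19 -0.03]
   w3 [-0.043 -0.056  0.163] [252.  129.7] [-0.19 -0.06]
   w3 [ 0.043 -0.064  0.163] [240.8 237.9] [1.3  0.02]
   w3 [ 0.043 -0.056  0.163] [253.3 237.9] [-1.29  0.08]
[0.57963996 0.18141106 0.163     ]
t 5.85 pos [0.5996 0.1845 0.2444] F [ 0.2 -0.6  0.2] T [-0.01  0.06 -0.01] open 0.0471 q [ 0.18  0.52  1.2   0.    1.42 -1.08]
shift tool [ 0.0184 -0.0091  0.1203] rotvec tool [0.0013 0.0022 0.0039]
```

>>> send_rows(
  commands=[
    [0.009,-0.0045,0.0,0,0,0,0.45],
    [0.0085,-0.0045,0.02,0,0,0,0.45],
    [0,0,0.03,0,0,0,0.45],
    [0,0,0,0,0,0,0.45],
    [0,0,0,0,0,0,0.45],
  ],
)

```text
time_s: 6.48
tcp_pos: [0.5805, 0.181, 0.1943]
orientation: [0.157, 0.988, 0.0, 0.001]
force: [0.9, -0.2, 0.4]
opening: 0.0471
```

```bash
python3 -c "
from go import *
for i in range(1): go([.5796,.1815,.124],Ry(72))"; python3 snap.py wrist w4;  python3 -c "
from go import *
go([.5796,.1815,.124],Ry(72))"
```

```text
t 6.47 pos [0.5805 0.181  0.1943] F [ 0.9 -0.2  0.4] T [-0.03 -0.03 -0.03] open 0.0471 q [ 0.18  0.52  1.34  0.    1.28 -1.08]
shift tool [0.0011 0.0001 0.0703] rotvec tool [ 0.0011  0.0019 -0.0004]
6.475 [0.5805 0.181  0.1943] [1.566e-01 9.877e-01 4.000e-04 1.000e-03] 0.04708943632310102 [ 0.95 -0.18  0.43] [ 0.176  0.522  1.341  0.     1.276 -1.08 ]
t 6.53 pos [0.5807 0.181  0.1945] F [-0.4  0.1  0.2] T [-0.03  0.02 -0.08] open 0.047 q [ 0.18  0.52  1.34  0.    1.28 -1.08]
shift tool [ 0.0014 -0.      0.0705] rotvec tool [ 0.0014  0.0025 -0.0003]
```

View pics/w4.png

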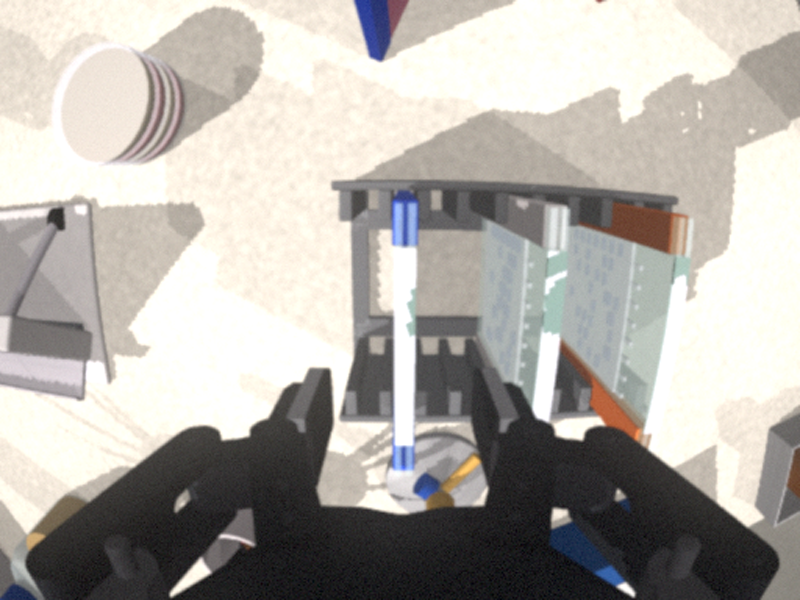

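>>> send_rows(
  commands=[
    [0.001,0,0.01,0,0,0,0.45],
    [0,0,0.02,0,0,0,0.45],
    [0,0,0.02,0,0,0,0.45],
    [0,0,0.015,0,0,0,0.45],
    [0,0,0.005,0,0,0,0.45],
    [0,0,0,0,0,0,0.45],
  ],
  squeeze=40,
)

```text
time_s: 7.28
tcp_pos: [0.5791, 0.1814, 0.1227]
orientation: [0.156, 0.988, 0.0, 0.0]
force: [0.4, -0.3, 0.5]
opening: 0.0465
```

>>> send_rows(
  commands=[
    [0,0,0,0,0,0,0.8],
    [0,0,0,0,0,0,0.9],
    [0,0,0,0,0,0,1],
    [0,0,0,0,0,0,1],
    [0,0,0,0,0,0,1],
  ],
)

```text
time_s: 7.9
tcp_pos: [0.5795, 0.1814, 0.1234]
orientation: [0.157, 0.988, 0.0, 0.001]
force: [-0.7, -0.4, 6.2]
opening: 0.0075
```

```bash
python3 -c "
from go import *
go([.5796,.1815,.124],Ry(72))"; python3 snap.py wrist w5
```

```text
t 7.9 pos [0.5795 0.1814 0.1234] F [-0.7 -0.4  6.2] T [ 0.06 -0.03 -0.02] open 0.0075 q [ 0.18  0.59  1.43  0.    1.12 -1.08]
shift tool [-0.0001  0.0001 -0.0006] rotvec tool [ 0.0008  0.0012 -0.0001]
7.9 [0.5795 0.1814 0.1234] [1.565e-01 9.877e-01 3.000e-04 7.000e-04] 0.007471068191994467 [-0.69 -0.45  6.19] [ 0.177  0.587  1.434  0.     1.118 -1.079]
```

View pics/w5.png

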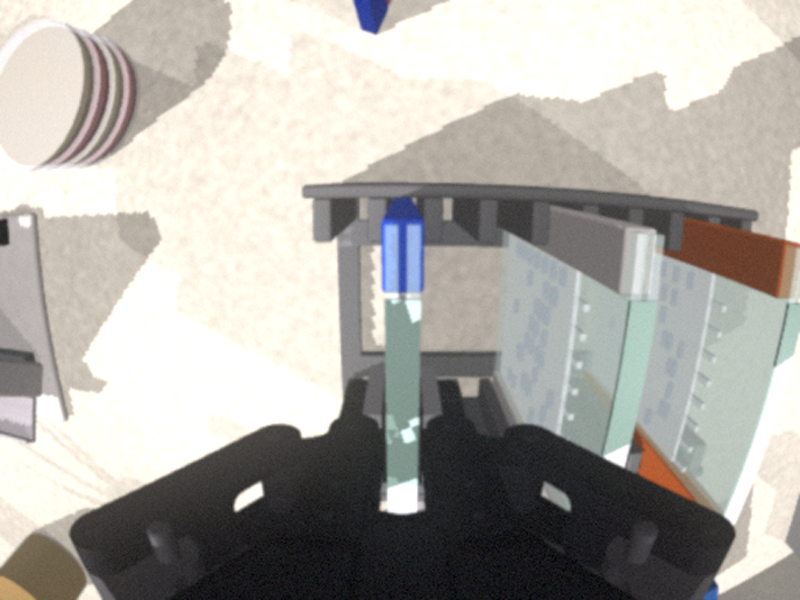

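>>> send_rows(
  commands=[
    [0,0,-0.004,0,0,0,1],
    [0,0,-0.01,0,0,0,1],
    [0,0,-0.016,0,0,0,1],
    [0,0,-0.02,0,0,0,1],
    [0,0,-0.025,0,0,0,1],
    [0,0,-0.025,0,0,0,1],
    [0,0,-0.025,0,0,0,1],
    [0,0,-0.025,0,0,0,1],
    [0,0,-0.02,0,0,0,1],
    [0,0,-0.01,0,0,0,1],
    [0,0,0,0,0,0,1],
  ],
)

```text
time_s: 9.32
tcp_pos: [0.5791, 0.1813, 0.3035]
orientation: [0.156, 0.988, 0.0, 0.001]
force: [0.2, -0.3, -3.5]
opening: 0.0078
```

```bash
cat > tgt.py <<'E'
from go import *
import sys
V=np.array([.5169,-.2036,.034]); YAW=-20.2
def tgt(x,z,y=0,L=.1154,tilt=25):
    a=np.radians(YAW);t=np.radians(25)
    xv=np.array([np.cos(a),np.sin(a),0]);yv=np.array([-np.sin(a),np.cos(a),0]);zv=np.array([0,0,1.])
    xp=np.cos(t)*xv+np.sin(t)*zv; zp=-np.sin(t)*xv+np.cos(t)*zv
    return V+xp*x+yv*y+zp*z+L*( -np.sin(np.radians(tilt))*xv+np.cos(np.radians(tilt))*zv)
if __name__=="__main__":
    x,z,tilt=map(float,sys.argv[1:4]); p=tgt(x/1000,z/1000,tilt=tilt); print('target',p.round(4)); go(p,Ry(YAW,tilt))
E
python3 tgt.py 17 40 25;  python3 snap.py side s6
```

```text
target [ 0.4697 -0.1862  0.182 ]
t 9.32 pos [0.5791 0.1813 0.3035] F [ 0.2 -0.3 -3.5] T [-0.02 -0.03 -0.03] open 0.0078 q [ 0.18  0.46  1.15 -0.    1.53 -1.08]
shift tool [-0.0095 -0.3834  0.1212] rotvec tool [-0.3359 -0.3501  1.5811]
9.325 [0.5791 0.1813 0.3035] [1.565e-01 9.877e-01 2.000e-04 6.000e-04] 0.007849474804957667 [ 0.21 -0.26 -3.53] [ 0.177  0.458  1.148 -0.     1.534 -1.079]
```

View pics/s6.png

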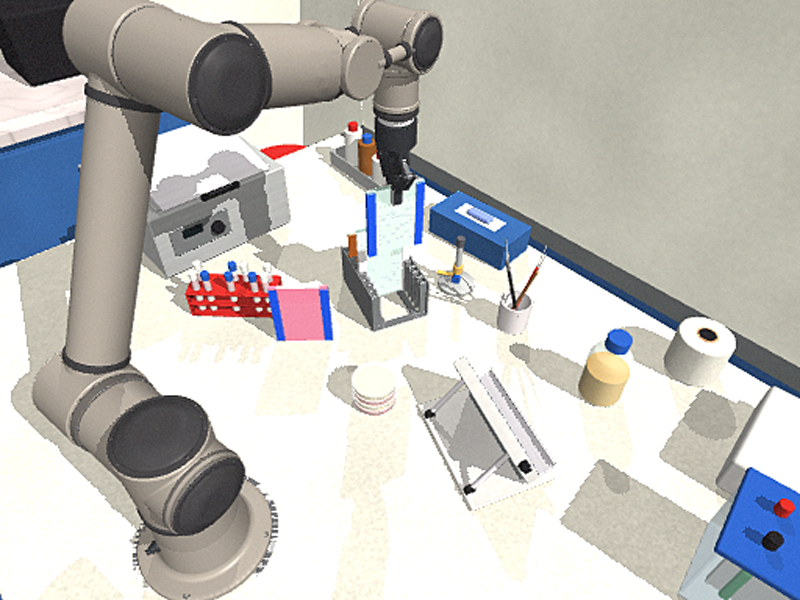

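>>> send_rows(
  commands=[
    [-0.002,-0.015,0,0,0,0,1],
    [-0.004,-0.03,0,0,0,0,1],
    [-0.004,-0.0377,0,0,0,0,1],
    [-0.004,-0.0377,0,0,0,0,1],
    [-0.004,-0.0377,0,0,0,0,1],
    [-0.004,-0.0377,0,0,0,0,1],
    [-0.004,-0.0377,0,0,0,0,1],
    [-0.004,-0.0377,0,0,0,0,1],
    [-0.004,-0.0377,0,0,0,0,1],
    [-0.004,-0.035,0,0,0,0,1],
    [-0.0015,-0.023,0,0,0,0,1],
    [0,-0.01,0,0,0,0,1],
    [0,0,0,0,0,0,1],
  ],
)

```text
time_s: 11.0
tcp_pos: [0.4996, -0.1896, 0.3023]
orientation: [0.157, 0.988, 0.0, -0.0]
force: [-0.4, 0.8, -3.5]
opening: 0.0076
```

>>> send_rows(
  commands=[
    [0,0,0,0,0,0.08,1],
    [0,0,0,0,0,0.161,1],
    [0,0,0,0,0,0.161,1],
    [0,0,0,0,0,0.161,1],
    [0,0,0,0,0,0.161,1],
    [0,0,0,0,0,0.161,1],
    [0,0,0,0,0,0.161,1],
    [0,0,0,0,0,0.161,1],
    [0,0,0,0,0,0.161,1],
    [0,0,0,0,0,0.161,1],
    [0,0,0,-0.05,0,0.08,1],
    [0,0,0,-0.1,0,0,1],
    [0,0,0,-0.1,0,0,1],
    [0,0,0,-0.1,0,0,1],
    [0,0,0,-0.086,0,0,1],
    [0,0,0,0,0,0,1],
  ],
)

```text
time_s: 13.0
tcp_pos: [0.4988, -0.1876, 0.3022]
orientation: [0.801, 0.559, 0.124, 0.176]
force: [-0.4, -0.6, -3.0]
opening: 0.008
```

```bash
python3 tgt.py 17 40 25;  python3 snap.py wrist w7; python3 snap.py side s7;  python3 tgt.py 17 40 25
```

```text
target [ 0.4697 -0.1862  0.182 ]
t 13.0 pos [ 0.4988 -0.1876  0.3022] F [-0.4 -0.6 -3. ] T [0.17 0.44 0.03] open 0.008 q [-0.56  0.08  1.75  0.11  0.89 -0.26]
shift tool [-0.0091 -0.0757  0.0973] rotvec tool [-0.0027 -0.0031 -0.0001]
13.0 [ 0.4988 -0.1876  0.3022] [0.8008 0.559  0.1243 0.1756] 0.007973647272532384 [-0.43 -0.63 -2.97] [-0.556  0.076  1.751  0.113  0.893 -0.256]
13.05 [ 0.4996 -0.1883  0.3027] [0.8008 0.5589 0.1243 0.1758] 0.0075302392491742596 [-0.1  -0.4  -3.97] [-0.556  0.077  1.748  0.113  0.894 -0.256]
target [ 0.4697 -0.1862  0.182 ]
t 13.1 pos [ 0.5002 -0.1888  0.3029] F [-0.4 -0.6 -4.5] T [0.19 0.46 0.05] open 0.0077 q [-0.56  0.08  1.75  0.11  0.89 -0.26]
shift tool [-0.0084 -0.0776  0.0972] rotvec tool [-0.0016 -0.0024 -0.0001]
```

View pics/w7.png

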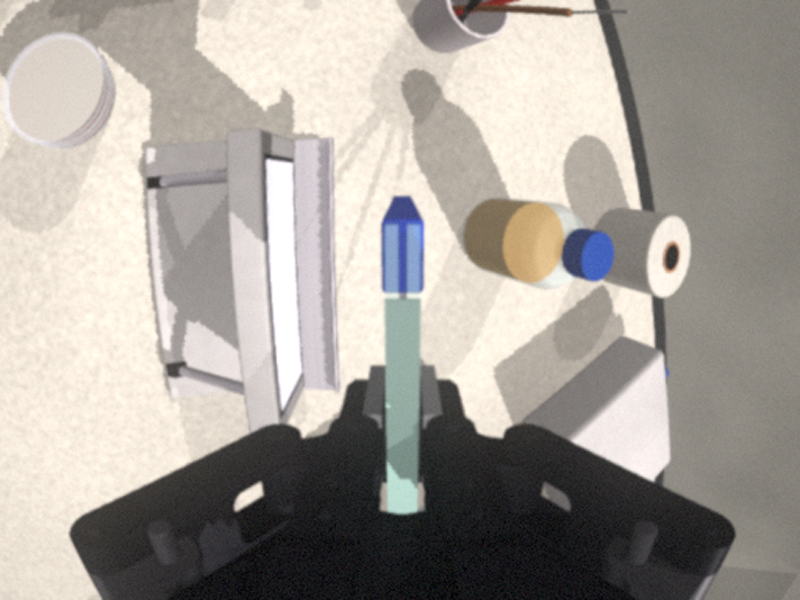

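View pics/s7.png

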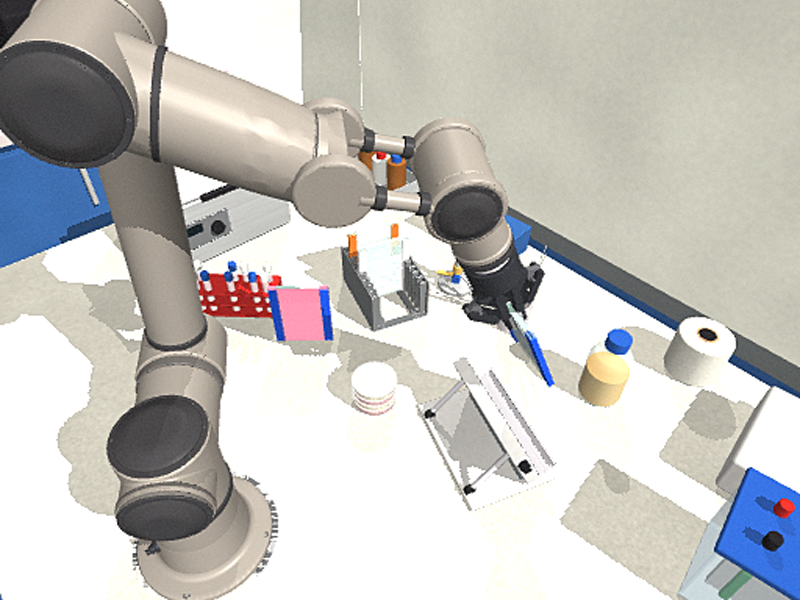

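>>> send_rows(
  commands=[
    [-0.001,-0.008,0,0,0,0,1],
    [-0.002,-0.016,0,0,0,0,1],
    [-0.002,-0.018,0.005,0.001,0.002,0,1],
    [-0.002,-0.018,0.012,0.001,0,0,1],
    [-0.001,-0.012,0.02,0,0,0,1],
    [0,-0.005,0.025,0,0,0,1],
    [0,0,0.02,0,0,0,1],
    [0,0,0.012,0,0,0,1],
    [0,0,0.003,0,0,0,1],
    [0,0,0,0,0,0,1],
  ],
)

```text
time_s: 14.35
tcp_pos: [0.4704, -0.1865, 0.1825]
orientation: [0.801, 0.559, 0.125, 0.175]
force: [0.6, 0.5, -3.4]
opening: 0.0073
```

```bash
python3 tgt.py 17 40 25;  python3 snap.py wrist w8; python3 snap.py top t8;  python3 tgt.py 17 40 25
```

```text
target [ 0.4697 -0.1862  0.182 ]
t 14.35 pos [ 0.4704 -0.1865  0.1825] F [ 0.6  0.5 -3.4] T [ 0.15  0.45 -0.04] open 0.0073 q [-0.6   0.16  2.02  0.2   0.55 -0.39]
shift tool [-0.     -0.0008  0.0001] rotvec tool [-0.0022 -0.004  -0.0006]
14.35 [ 0.4704 -0.1865  0.1825] [0.8008 0.5588 0.1249 0.1755] 0.007330862437728863 [ 0.57  0.54 -3.41] [-0.595  0.162  2.018  0.203  0.548 -0.394]
14.4 [ 0.4704 -0.1865  0.1827] [0.8008 0.5588 0.125  0.1757] 0.007012432170275562 [-0.72 -0.56 -3.71] [-0.595  0.162  2.018  0.203  0.548 -0.394]
target [ 0.4697 -0.1862  0.182 ]
t 14.45 pos [ 0.4704 -0.1865  0.1828] F [ 0.2 -0.8 -4. ] T [ 0.19  0.5  -0.03] open 0.0076 q [-0.6   0.16  2.02  0.2   0.55 -0.39]
shift tool [ 0.     -0.001   0.0004] rotvec tool [-0.0013 -0.0037 -0.0007]
```

View pics/w8.png

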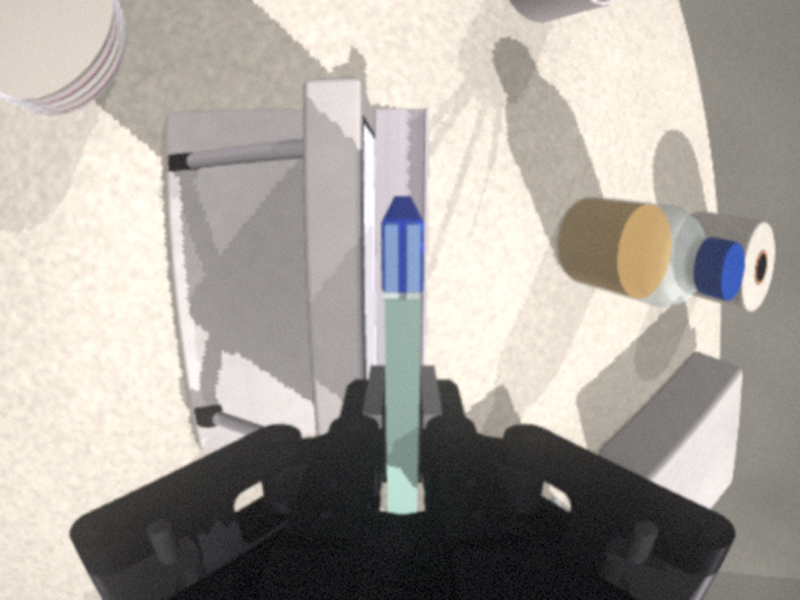

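View pics/t8.png

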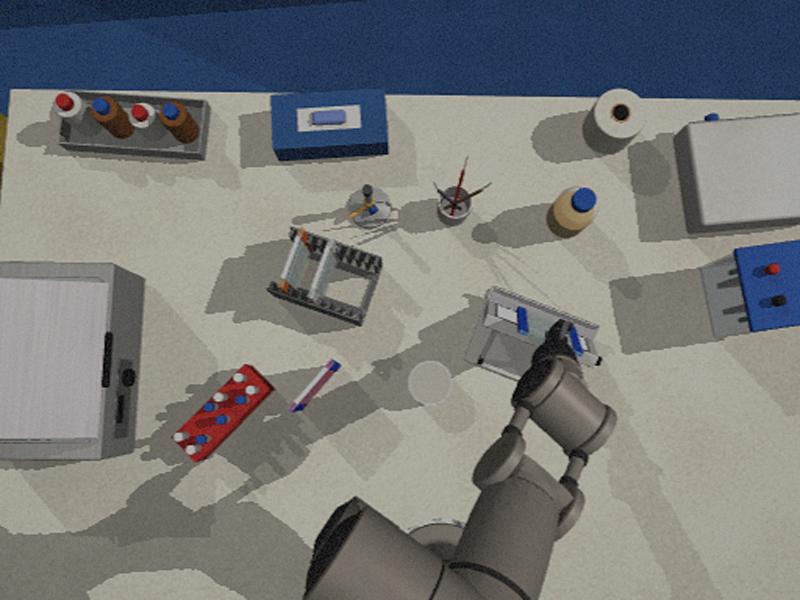

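```bash
cat > f8.py <<'E'
import fit,fit2
from fit2 import *
P['w8']=wr('w8'); k=1.5625
Q=lambda u,v:np.array([(u+.5)/k-.5,(v+.5)/k-.5])
q=[.5169,-.2036,np.radians(-20.2)]
for n,p,o in [('front top +y',pan(0,.115,.095),(360,80)),('back top +y',pan(-.026,.115,.095),(306,80)),('corner +y',pan(0,.115,0),(376,110)),('lip',pan(.034,.115,.007),(427,110)),('front top y=0',pan(0,.0,.095),None),('back top y=0',pan(-.026,0,.095),None),
 ('base +y',np.array([-.13,.118,.008]),(167,112))]:
    print(n,(P['w8'](world(q,p))*k).round(0),o)
fit.fit([('w8',pan(0,.115,.095),Q(361,80)),('w8',pan(-.026,.115,.095),Q(306,80)),('w8',pan(0,.115,0),Q(376,110)),('w8',pan(-.026,.0,.095),Q(309,281)),('w8',np.array([-.13,.118,.008]),Q(167,113))],q,'v8')
E
python3 f8.py
```

```text
front top +y [362.  75.] (360, 80)
back top +y [303.  78.] (306, 80)
corner +y [375. 108.] (376, 110)
lip [429. 107.] (427, 110)
front top y=0 [364. 330.] None
back top y=0 [309. 330.] None
base +y [165. 113.] (167, 112)
v8 [ 0.5163 -0.2046] -20.66
   w8 [-0.04   0.115  0.12 ] [230.9  51. ] [ 1.67 -1.65]
   w8 [-0.064  0.115  0.109] [195.7  51. ] [-0.87 -0.15]
   w8 [0.    0.115 0.034] [240.5  70.2] [0.1  0.16]
   w8 [-0.064  0.     0.109] [197.6 179.7] [3.000e-02 3.237e+01]
   w8 [-0.13   0.118  0.008] [106.7  72.1] [-0.15 -0.07]
```

>>> send_rows(
  commands=[
    [0,-0.004,0.006,0,0,0,1],
    [0,-0.003,0.012,0,-0.002,0,1],
    [0,0,0.01,0,-0.002,0,1],
    [0,0,0.006,0,0,0,1],
    [0,0,0.002,0,0,0,1],
    [0,0,0,0,0,0,1],
  ],
)

```text
time_s: 15.3
tcp_pos: [0.4786, -0.1894, 0.1465]
orientation: [0.801, 0.558, 0.123, 0.176]
force: [-0.8, -0.4, -3.4]
opening: 0.0075
```

```bash
python3 tgt.py 10 0 25; python3 snap.py side s9;python3 tgt.py 10 0 25;  python3 -c "
import cv2,pickle
c=pickle.load(open('pics/s9.pkl','rb'))[1]['color'][190:330,255:365]
cv2.imwrite('pics/s9c.png',cv2.resize(c,None,fx=4,fy=4,interpolation=cv2.INTER_CUBIC))"
```

```text
target [ 0.4796 -0.1899  0.1428]
t 15.3 pos [ 0.4786 -0.1894  0.1465] F [-0.8 -0.4 -3.4] T [0.21 0.5  0.06] open 0.0075 q [-0.59  0.24  2.05  0.23  0.44 -0.42]
shift tool [-0.0001 -0.0005  0.0038] rotvec tool [-0.0026  0.     -0.0008]
15.3 [ 0.4786 -0.1894  0.1465] [0.8012 0.5584 0.1232 0.1764] 0.0074990064963580145 [-0.79 -0.37 -3.36] [-0.586  0.238  2.048  0.229  0.443 -0.419]
target [ 0.4796 -0.1899  0.1428]
t 15.35 pos [ 0.4786 -0.1894  0.1466] F [ 0.2  0.3 -3.2] T [ 0.18  0.47 -0.02] open 0.0074 q [-0.59  0.24  2.05  0.23  0.44 -0.42]
shift tool [-0.0001 -0.0006  0.004 ] rotvec tool [-0.0023  0.0001 -0.0007]
```

View pics/s9c.png

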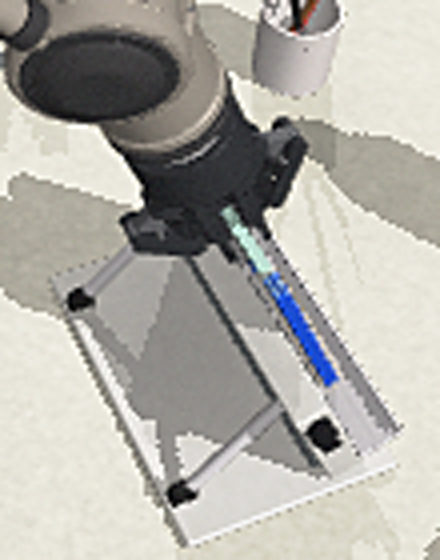

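>>> send_rows(
  commands=[
    [0,0,0.001,0,0,0,1],
    [0,0,0.001,0,0,0,1],
    [0,0,0.001,0,0,0,1],
    [0,0,0,0,0,0,1],
  ],
)

```text
time_s: 15.85
tcp_pos: [0.4797, -0.1898, 0.1438]
orientation: [0.801, 0.558, 0.123, 0.177]
force: [-0.4, 0.4, -3.7]
opening: 0.0075
```

>>> send_rows(
  commands=[
    [0,0,0.001,0,0,0,1],
    [0,0,0,0,0,0,1],
  ],
)

```text
time_s: 16.1
tcp_pos: [0.4801, -0.1898, 0.1434]
orientation: [0.801, 0.558, 0.123, 0.177]
force: [-3.5, 3.2, 3.8]
opening: 0.0077
```

```bash
python3 tgt.py 5 0 25; python3 snap.py wrist w10; python3 tgt.py 5 0 25
```

```text
target [ 0.4754 -0.1883  0.1407]
t 16.1 pos [ 0.4801 -0.1898  0.1434] F [-3.5  3.2  3.8] T [ 0.34  0.67 -0.01] open 0.0077 q [-0.58  0.25  2.05  0.23  0.43 -0.42]
shift tool [-0.0003 -0.0057  0.0004] rotvec tool [-0.0017 -0.0001 -0.0006]
16.1 [ 0.4801 -0.1898  0.1434] [0.801  0.5585 0.1234 0.1768] 0.007681436158209947 [-3.47  3.19  3.8 ] [-0.585  0.245  2.049  0.233  0.433 -0.423]
target [ 0.4754 -0.1883  0.1407]
t 16.15 pos [ 0.4801 -0.1897  0.1434] F [-3.9  3.7  5.4] T [0.4  0.69 0.02] open 0.0077 q [-0.58  0.25  2.05  0.23  0.43 -0.42]
shift tool [-0.0003 -0.0056  0.0004] rotvec tool [-0.0018 -0.0001 -0.0006]
```

View pics/w10.png

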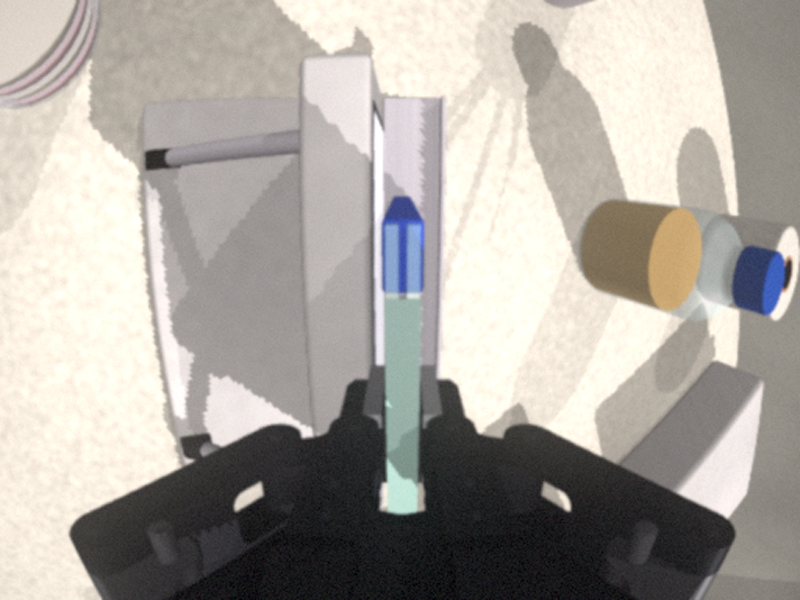

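>>> send_rows(
  commands=[
    [0,-0.001,-0.0004,0,0,0,1],
    [0,-0.001,0,0,0,0,1],
    [0,-0.001,0,0,0,0,1],
    [0,-0.001,0,0,0,0,1],
    [0,0,0,0,0,0,1],
  ],
)

```text
time_s: 16.77
tcp_pos: [0.4765, -0.1888, 0.1416]
orientation: [0.801, 0.558, 0.123, 0.177]
force: [0.3, -0.1, -0.5]
opening: 0.0073
```

>>> send_rows(
  commands=[
    [0,-0.001,0,0,0,0,1],
    [0,0,0,0,0,0,1],
  ],
)

```text
time_s: 17.02
tcp_pos: [0.4756, -0.1883, 0.1412]
orientation: [0.801, 0.558, 0.123, 0.177]
force: [0.1, -0.1, -0.5]
opening: 0.0077
```

```bash
python3 tgt.py 5 0 25
```

```text
target [ 0.4754 -0.1883  0.1407]
t 17.02 pos [ 0.4756 -0.1883  0.1412] F [ 0.1 -0.1 -0.5] T [-0.2   0.26 -0.07] open 0.0077 q [-0.59  0.24  2.06  0.24  0.42 -0.43]
shift tool [-0.0001 -0.0004  0.0003] rotvec tool [-0.0024  0.0001 -0.0008]
```

>>> send_rows(
  commands=[
    [0,-0.0005,0,0,0,0,1],
    [0,0,0,0,0,0,1],
  ],
)

```text
time_s: 17.27
tcp_pos: [0.4752, -0.1881, 0.141]
orientation: [0.801, 0.558, 0.123, 0.177]
force: [-0.7, -0.2, -0.6]
opening: 0.0076
```

>>> send_rows(
  commands=[
    [0,-0.0005,0,0,0,0,1],
    [0,0,0,0,0,0,1],
  ],
)

```text
time_s: 17.52
tcp_pos: [0.4749, -0.188, 0.1409]
orientation: [0.801, 0.558, 0.123, 0.177]
force: [0.2, 0.3, -0.7]
opening: 0.0076
```

```bash
python3 tgt.py 5 0 25; python3 snap.py side s11;  python3 snap.py wrist w11; python3 -c "
import cv2,pickle
c=pickle.load(open('pics/s11.pkl','rb'))[1]['color'][190:330,255:365]
cv2.imwrite('pics/s11c.png',cv2.resize(c,None,fx=5,fy=5,interpolation=cv2.INTER_CUBIC)[:600])"
```

```text
target [ 0.4754 -0.1883  0.1407]
t 17.52 pos [ 0.4749 -0.188   0.1409] F [ 0.2  0.3 -0.7] T [-0.21  0.12 -0.06] open 0.0076 q [-0.59  0.24  2.07  0.24  0.42 -0.44]
shift tool [-0.0001  0.0004  0.0004] rotvec tool [-0.0021  0.0001 -0.0009]
17.525 [ 0.4749 -0.188   0.1409] [0.8012 0.5583 0.1233 0.1766] 0.007607604912754358 [ 0.19  0.3  -0.68] [-0.588  0.241  2.065  0.242  0.423 -0.435]
17.575 [ 0.4749 -0.1881  0.1408] [0.8012 0.5583 0.1233 0.1766] 0.007475277225923434 [-0.11 -0.78  0.25] [-0.588  0.241  2.065  0.242  0.423 -0.435]
```

View pics/s11c.png

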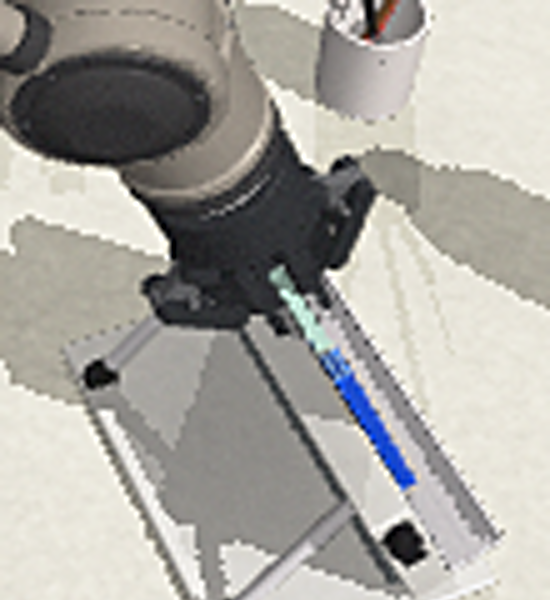

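View pics/w11.png

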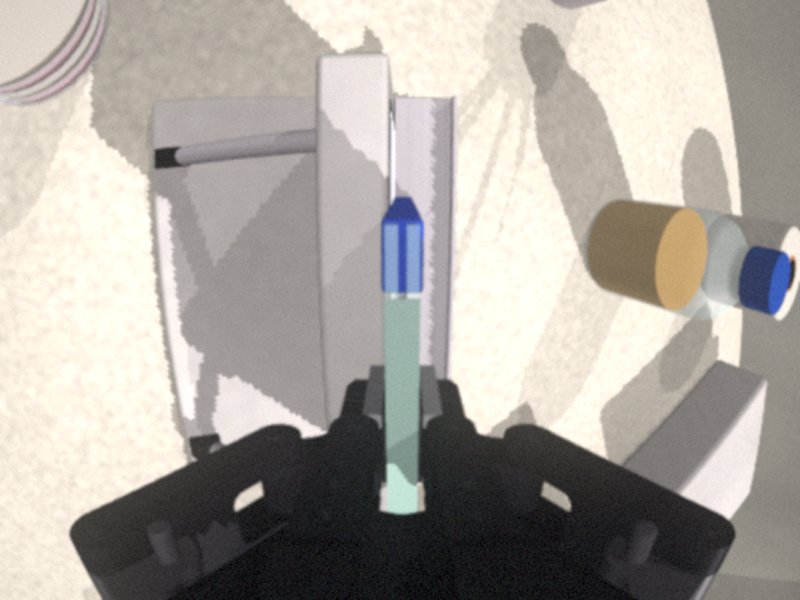

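>>> send_rows(
  commands=[
    [0,-0.0005,0,0,0,0,1],
    [0,0,0,0,0,0,1],
  ],
)

```text
time_s: 17.88
tcp_pos: [0.4747, -0.188, 0.1408]
orientation: [0.801, 0.558, 0.123, 0.177]
force: [2.6, -0.6, -0.2]
opening: 0.0078
```

>>> send_rows(
  commands=[
    [0,-0.0005,0,0,0,0,1],
    [0,0,0,0,0,0,1],
  ],
)

```text
time_s: 18.12
tcp_pos: [0.4745, -0.188, 0.1407]
orientation: [0.801, 0.558, 0.124, 0.177]
force: [5.2, -1.0, -2.2]
opening: 0.0074
```

```bash
python3 tgt.py 5 0 25
```

```text
target [ 0.4754 -0.1883  0.1407]
t 18.12 pos [ 0.4745 -0.188   0.1407] F [ 5.2 -1.  -2.2] T [-0.13 -0.6  -0.18] open 0.0074 q [-0.59  0.24  2.07  0.24  0.42 -0.44]
shift tool [-0.      0.0008  0.0004] rotvec tool [-0.0009  0.0003 -0.0011]
```

>>> send_rows(
  commands=[
    [0,0,0.0005,0,0,0,1],
    [0,0,0,0,0,0,1],
  ],
  squeeze=25,
)

```text
time_s: 18.38
tcp_pos: [0.4746, -0.188, 0.1407]
orientation: [0.801, 0.558, 0.124, 0.177]
force: [1.7, 1.3, 4.3]
opening: 0.0069
```

```bash
python3 tgt.py 5 0 25
```

```text
target [ 0.4754 -0.1883  0.1407]
t 18.38 pos [ 0.4746 -0.188   0.1407] F [1.7 1.3 4.3] T [-0.12 -0.47 -0.13] open 0.0069 q [-0.59  0.24  2.07  0.24  0.42 -0.44]
shift tool [-0.0001  0.0008  0.0003] rotvec tool [-0.0006  0.0003 -0.0009]
```

>>> send_rows(
  commands=[
    [0,0,0,0,0,0,0.92],
    [0,0,0,0,0,0,0.9],
    [0,0,0,0,0,0,0.88],
    [0,0,0,0,0,0,0.86],
    [0,0,0,0,0,0,0.84],
    [0,0,0,0,0,0,0.8],
    [0,0,0,0,0,0,0.75],
    [0,0,0,0,0,0,0.7],
    [0,0,0,0,0,0,0.7],
  ],
)

```text
time_s: 19.5
tcp_pos: [0.4742, -0.1877, 0.1399]
orientation: [0.801, 0.558, 0.123, 0.177]
force: [0.5, 0.0, 0.6]
opening: 0.0255
```

```bash
python3 tgt.py 5 0 25; python3 snap.py wrist w12;python3 snap.py side s12; python3 -c "
import cv2,pickle
c=pickle.load(open('pics/s12.pkl','rb'))[1]['color'][190:310,255:365]
cv2.imwrite('pics/s12c.png',cv2.resize(c,None,fx=5,fy=5,interpolation=cv2.INTER_CUBIC)[:600])"
```

```text
target [ 0.4754 -0.1883  0.1407]
t 19.5 pos [ 0.4742 -0.1877  0.1399] F [0.5 0.  0.6] T [ 0.08  0.17 -0.02] open 0.0255 q [-0.59  0.24  2.07  0.24  0.42 -0.44]
shift tool [-0.0001  0.0015 -0.0001] rotvec tool [-0.0024  0.     -0.0007]
19.5 [ 0.4742 -0.1877  0.1399] [0.8011 0.5584 0.1232 0.1765] 0.0255404984002124 [0.5  0.03 0.65] [-0.589  0.242  2.068  0.244  0.42  -0.438]
19.55 [ 0.4742 -0.1877  0.1399] [0.8011 0.5584 0.1232 0.1765] 0.025838553531346658 [ 0.16  0.29 -0.48] [-0.589  0.242  2.068  0.244  0.42  -0.438]
```

View pics/w12.png

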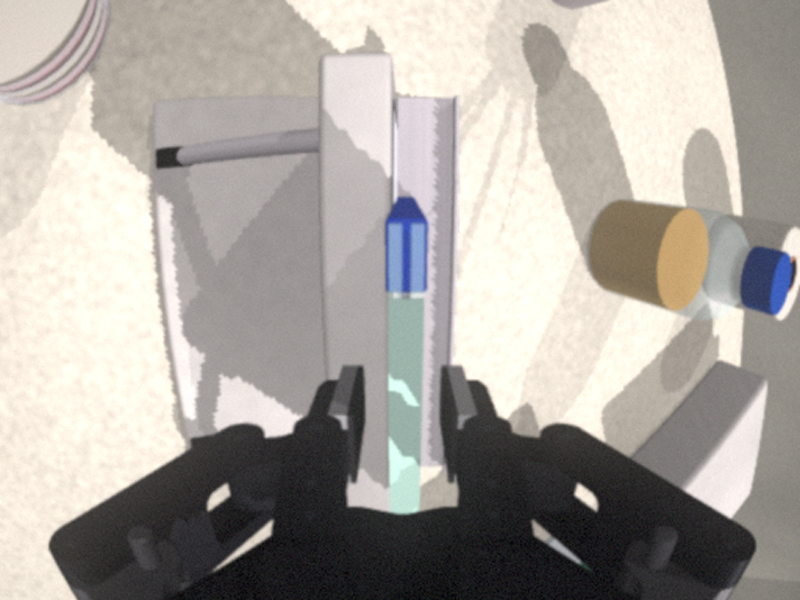

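View pics/s12c.png

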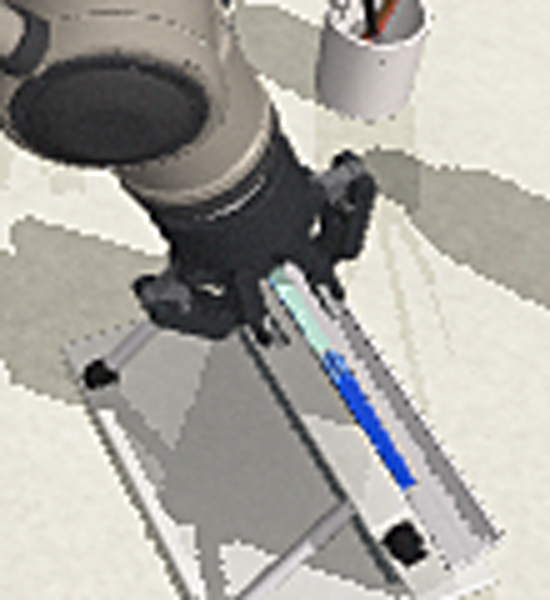

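>>> send_rows(
  commands=[
    [0,0.001,-0.004,0,0,0,0.65],
    [0,0,-0.01,0,0,0,0.6],
    [0,0,-0.015,0,0,0,0.6],
    [0,0,-0.02,0,0,0,0.6],
    [0,0,-0.025,0,0,0,0.6],
    [0,0,-0.03,0,0,0,0.6],
    [0,0,-0.03,0,0,0,0.6],
    [0,0,-0.02,0,0,0,0.6],
    [0,0,0,0,0,0,0.6],
  ],
)

```text
time_s: 20.72
tcp_pos: [0.4143, -0.1659, 0.282]
orientation: [0.801, 0.558, 0.124, 0.178]
force: [-0.1, -0.1, -0.0]
opening: 0.0339
```

```bash
python3 tgt.py 5 0 25; python3 snap.py wrist w13;python3 snap.py side s13;python3 snap.py top t13; python3 -c "
import cv2,pickle
c=pickle.load(open('pics/s13.pkl','rb'))[1]['color'][200:320,255:365]
cv2.imwrite('pics/s13c.png',cv2.resize(c,None,fx=5,fy=5,interpolation=cv2.INTER_CUBIC)[:600])
c=pickle.load(open('pics/t13.pkl','rb'))[1]['color'][175:260,290:390]
cv2.imwrite('pics/t13c.png',cv2.convertScaleAbs(cv2.resize(c,None,fx=7,fy=7,interpolation=cv2.INTER_CUBIC)[:600],alpha=1.6))"
```

```text
target [ 0.4754 -0.1883  0.1407]
t 20.73 pos [ 0.4143 -0.1659  0.282 ] F [-0.1 -0.1 -0. ] T [ 0.06  0.2  -0.02] open 0.0339 q [-0.64 -0.08  1.97  0.16  0.84 -0.37]
shift tool [ 0.0003 -0.001   0.1555] rotvec tool [ 0.0016  0.0013 -0.0006]
20.725 [ 0.4143 -0.1659  0.282 ] [0.8008 0.5581 0.1238 0.1785] 0.03392533656600581 [-0.09 -0.1  -0.03] [-0.638 -0.085  1.969  0.159  0.841 -0.366]
20.775 [ 0.4141 -0.1658  0.2807] [0.801  0.5582 0.1234 0.1774] 0.03417110813224785 [-0.18 -0.17 -0.9 ] [-0.638 -0.083  1.97   0.159  0.84  -0.366]
20.825 [ 0.4141 -0.1656  0.2799] [0.8012 0.5583 0.1232 0.1766] 0.03387688319030681 [-0.28  0.12  0.17] [-0.638 -0.081  1.971  0.159  0.84  -0.366]
```

View pics/w13.png

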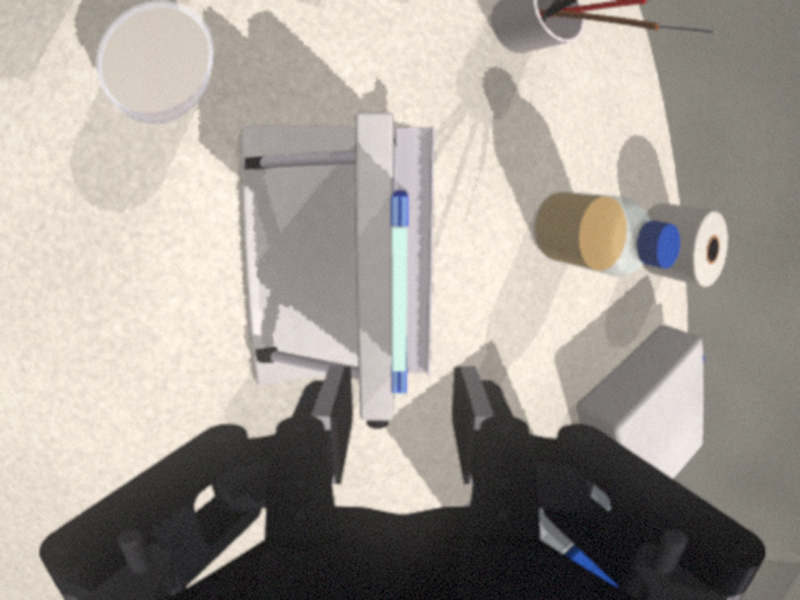

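View pics/s13c.png

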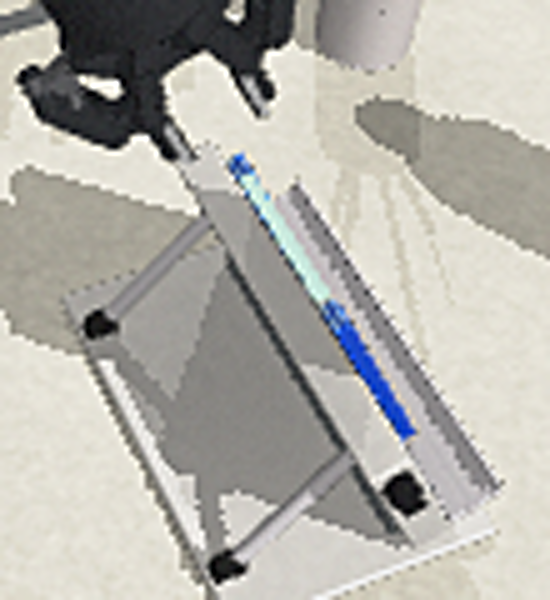

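View pics/t13c.png

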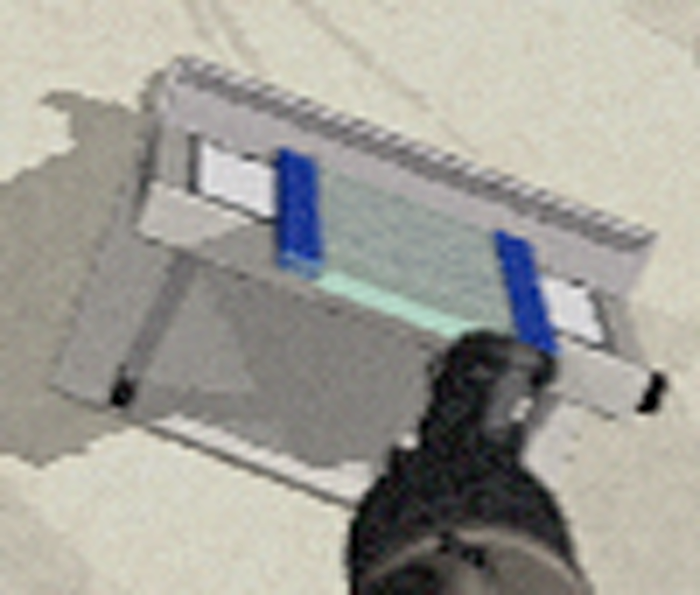

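```bash
cat > f13.py <<'E'
import fit,fit2
from fit2 import *
P['w13']=wr('w13'); k=1.5625
Q=lambda u,v:np.array([(u+.5)/k-.5,(v+.5)/k-.5])
q=[.5169,-.2036,np.radians(-20.2)]
for n,p,o in [('glass +y',pan(.005,.043,.155),(400,226)),('glass -y',pan(.005,-.043,.155),(400,371)),('panel top front +y',pan(0,.115,.095),(393,113)),('panel front -y',pan(0,-.115,.095),(393,420)),('corner +y',pan(0,.115,0),(396,127)),('glass front +y',pan(.009,.043,.155),(408,226)),('glass back +y',pan(.001,.043,.155),(391,226)),('glass front -y',pan(.009,-.043,.155),(407,371)),('glass back -y',pan(.001,-.043,.155),(391,371))]:
    print(n,(P['w13'](world(q,p))*k).round(1),o)
T=lambda u,v:cr('top',290,175,7,u,v)
for n,p,o in [('clamp bottom +y',pan(.01,.061,0.0025),T(278,150)),('clamp bottom -y',pan(.01,-.061,.0025),T(532,235)),('clamp top +y front',pan(.01,.061,.1525),T(278,262)),('clamp top -y',pan(.01,-.061,.1525),T(556,350))]:
    print(n,proj0('top',world(q,p)).round(1),o.round(1))
E
python3 f13.py; python3 -c "
import cv2,pickle
c=pickle.load(open('pics/w13.pkl','rb'))[1]['color'][60:280,150:300]
cv2.imwrite('pics/w13c.png',cv2.resize(c,None,fx=2.7,fy=2.7,interpolation=cv2.INTER_CUBIC))"
```

```text
glass +y [400.8 224.1] (400, 226)
glass -y [400.9 367.8] (400, 371)
panel top front +y [393.5 111.1] (393, 113)
panel front -y [394.6 421.5] (393, 420)
corner +y [395.3 126.5] (396, 127)
glass front +y [408.  224.1] (408, 226)
glass back +y [393.6 224.1] (391, 226)
glass front -y [407.5 367.8] (407, 371)
glass back -y [394.2 367.8] (391, 371)
clamp bottom +y [329.5 195.5] [329.3 196. ]
clamp bottom -y [365.4 209. ] [365.6 208.1]
clamp top +y front [330.1 209.9] [329.3 212. ]
clamp top -y [370.1 224.9] [369.  224.6]
```

View pics/w13c.png

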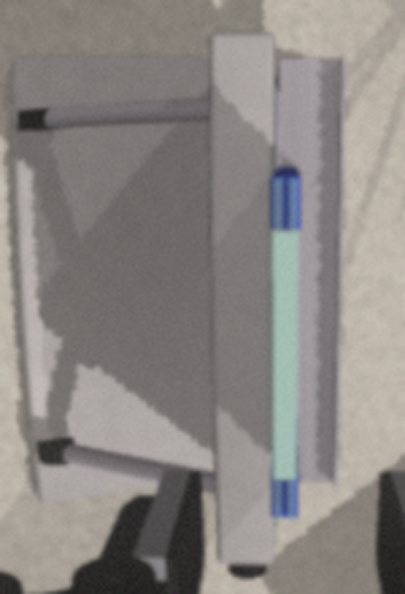

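View pics/t13.png

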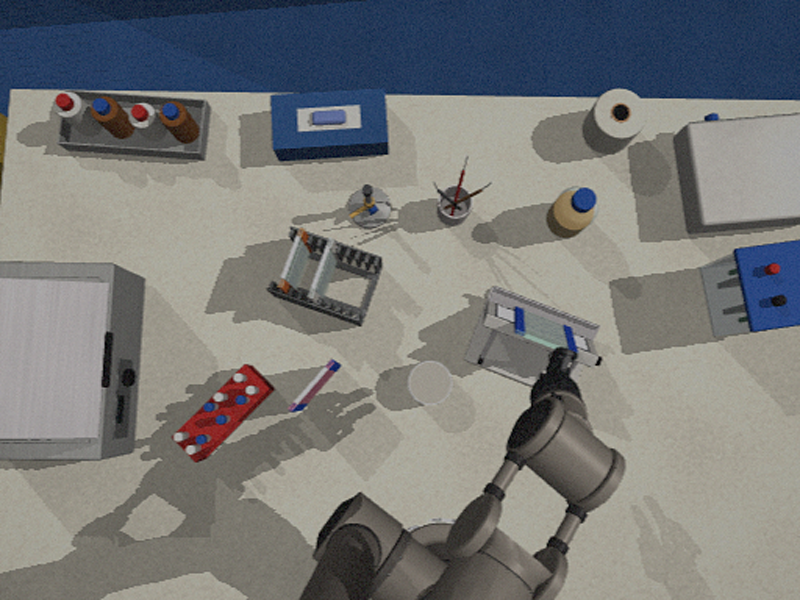

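```bash
python3 -c "
from cell import job,read_state
s=read_state();print(s['time_s'],s['force'].round(2));print(job.finish_job())"
```

```text
20.975 [ 0.18 -0.3  -0.1 ]
the job is handed in; nothing more can be done
None
```

The blue-clamped cassette now stands, same edge up, on the viewer's ledge, leaning back against the lit panel. I handed the job in at 21.0 s with the gripper drawn well clear. `finish_job` reports no verdict.

- **How it was done:** I gripped it by its top edge and lifted it straight out of the rack. I turned it and tilted it 25° in the air, then lowered it in 1 mm steps to a light ledge contact of about 8 N. Then I eased it back until it pressed on the panel with about 5 N, reseated it on the ledge and opened the jaws slowly.
- **Position check:** In the last top and wrist pictures the cassette matches the predicted flat pose to within about 1–2 px. By my estimate it sits about 1–2 mm off centre towards the viewer's −y side. That is close to the roughly 2 mm calibration limit, so I did not correct it.
- **Contact point:** The panel contact came about 1 mm further back than my fitted panel pose predicted.
- **Force check:** The force reading was about zero after release.
- **Rest of the bench:** The orange and white cassettes, the pink look-alike and the loose items look unmoved in the final top view.

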